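# Slide the whetstone under its leaf spring

### The arm

A 6-joint arm with a two-finger parallel gripper is mounted at the origin on a cart in front of the work surface, level with it; the furniture and walls round the work are solid. World frame = base frame: x ahead of the robot, y to its left, z up, the work surface at z = 0. Lengths are in m, angles in degrees, forces in N, time in s.
With the tool pointing down it reaches from about 0.375 to 0.75 m from the base axis. Payload 9 kg.
Tool frame: the origin (TCP) lies where the fingers leave the gripper's body, on its centre line; the fingertips stand 73 mm ahead of it and the grasp point (between the pads) lies 54 mm ahead of it (robot.tip_reach is the distance from the TCP to the fingertips, in m); z points along the fingers, y is the direction in which the jaws open and shut (so a half turn about z gives the same grasp; the last joint's range is limited). The gripper opens to 85 mm and grips with 20 to 120 N. Pads are 22 mm wide; open, the fingers measure 114 mm over their backs; the gripper's body (76 mm by 85 mm) begins 54 mm behind the grasp point. The pads swing forward as they close: fully open they stand 13 mm farther back than shut.
Start: joints at [62.928, 5.964, 5.575, 89.605, 0, 77.527], TCP at [0.151, 0.581, 0.304] pointing down, gripper open.
Joint ranges: [-171.21, 171.21], [-48.23, 106.86], [-62.78, 66.21], [-105.2, 120.99], [-86.42, 89.51], [-180, 180]. Speed limits (degrees/s): [127.2, 127.2, 147.25, 180, 180, 180].

### API

Orientations are given as [roll, pitch, yaw] about the fixed x, y, z axes, in that order (R = Rz(yaw) Ry(pitch) Rx(roll)).
In Python, from plant import robot gives the robot as it stands. Calls block until the motion is done:
- robot.move_pose(position, orientation): joint-space move of the TCP to a pose.
- robot.line_to(position, vel=0.15, rotation=None, guard=None): straight line of the TCP; rotation=None keeps the orientation; vel is the mean speed in m/s. With guard (N) it stops when the force on the tool has changed by that much, and returns True; else False.
- robot.goto_joints(angles): joint-space move.
- robot.set_gripper(opening): finger opening in m; the grip force is fixed at half the most; returns when the fingers have stopped.
- robot.pause(seconds).
- robot.ik(position, orientation): joint angles nearest the present ones, or None.
- robot.observe(): the state.
- robot.grab_frame(name): name is "scene" or "top"; returns the picture (400x640x3 uint8, blue, green, red); there is no depth.
- robot.get_calibration(name): a dict with "vertical_fov" (degrees; the focal length in pixels is half the picture's height over the tangent of half this angle, whatever the lens; pixels are square), "cx", "cy" (the principal point, pixels), "rvec" (rotation vector, rad) and "tvec" (3), from world to camera coordinates, as OpenCV has them. Camera axes: x right, y down, z forward; pixel columns grow to the right and rows downward; lengths in m; the calibration is good to about 2 mm. A picture is of the moment at which its call begins. get_calibration takes no time and is no camera call.
A pose or a line that the arm cannot do raises robot.IKError and nothing moves.
- robot.job_done(): hands the job in, once; it reports no verdict.
The state is a dict: "time": time; "q": joint angles; "qvel": joint speeds; "joint_torque": joint torques, N m; "tool_pos": TCP position; "tcp_rot": TCP orientation; "ft_force": force on the tool from outside, world axes, zero at the start; "torque": the same for the moment, N m; "gripper_width": finger opening in m.
Only numpy, scipy, OpenCV 4.12 (cv2) and the standard library are available. Lean on these libraries where they do the work, as an engineer would, in place of code of your own. Each camera call takes 0.05 s, during which the arm holds its last target.

### The job

Load the whetstone into its holder: with closed fingertips on its bare top, press it down hard against the sprung bed so that it clears the green bridge, and while pressing slide it under the bridge and its leaf spring until it meets the end stop. Then let go and leave it seated there. Do not grip or lift the stone, and leave the other things alone, the desk lamp overhead included.

Things in the scene. Friction and masses are not known exactly. Their poses are not given: they have to be found in the camera images.
- stone_holder: Whetstone holder fixed to the bench, 230 x 96 mm. Origin: under its middle, at bench height. Its x axis is the sliding direction, from the open end (-x) to the wooden end stop (inner face at x = 95 mm); z up. Two orange-brown side fences (tops 34 mm high, 12 mm thick) leave a 45.5 mm wide channel along y = 0. Inner surfaces are slippery (friction about 0.15).
- bridge_edge (a point): Middle of the lower front edge of the rigid green bridge that crosses the channel; axes as the holder's. At x = 60 mm, 40 mm above the bench. The bridge runs from x = 60 to 72 mm, its top 60 mm above the bench, 70 mm wide in y.
- bed (a joint): Level aluminium bed under the stone, sprung straight up: 0 = up (top 22 mm above the bench), 0.008 m = fully down. On the stone, about 5 N starts it, 10 N takes it 5 mm down, 13 N bottoms it; 15 to 20 N gives a sure hold for sliding. With it up, the stone's top is 44 mm high and its nose strikes the bridge; at least 4 mm down (better 6) it passes under.
- leaf (a joint): Steel leaf spring under the bridge, 30 mm wide, hinged at the bridge and sloping down away from the open end, its curled tip at x = 84 mm. 0 = hanging free (tip 33 mm above the bench), grows (rad) as the stone lifts it; it presses on the stone with about 2 to 4 N.
- stone_top (a point): Centre of the upper face of the whetstone, a plain grey-brown slab 105 mm long, 42 wide, 22 thick, about 0.22 kg; x along it to the nose (the end facing the bridge), z up. It starts flat and loose on the raised bed, nose 15 to 30 mm short of the bridge. Fingertip friction on it 0.6 or more. Home, this point is at x = 42.5 mm in the holder's frame and 70 mm of stone stay bare before the bridge.
- stone_nose (a point): Centre of the leading end face of the whetstone, 52.5 mm along the stone from its middle, half its height; axes as stone_top. It touches the end stop when the stone is home.
- holder_stop (a point): Middle of the inner face of the end stop, at the height of the raised bed (x = 95 mm, z = 22 mm in the holder's frame). Elsewhere, mind the lamp: the head of a desk lamp hangs over the left half of the bench, from 0.47 m above the bench upwards, over world x = 0.49 to 0.69, y = 0.27 to 0.46 m; a tall wrist or elbow can strike it.
- wax_tin: Round metal tin of dark red wax, 66 mm across, 28 mm high; origin under its centre. Leave alone.
- sanding_block: Dark hardwood sanding block, 64 x 84 x 30 mm; origin under its centre. Leave alone.
- screwdriver: Screwdriver lying flat, 188 mm long; origin under its centre. Leave alone.
- offcut: Pale wooden offcut, 42 x 58 x 26 mm; origin under its centre. Leave alone.
- pencil: Dark pencil lying flat, 168 mm long; origin under its centre. Leave alone.
- bench_brush: Bristle brush with a wooden back, 131 mm long, 34 mm high; origin under its centre. Leave alone.
Not all that is in view belongs to the job. What is shaped like the part that bears stone_top but purple is not meant.

How it is judged:
By the outcome, as a careful person would: the job done as asked, in the order asked, and still so for the second after the job is handed in, with the robot touching nothing.
It also fails if it takes over 35 s, if anything falls off the work surface, if the arm or the gripper's body presses on something with over 40 N, if the wrist force passes 120 N, or if a joint passes its speed limit or range.

## Working session

There is one attempt and no reset: what is moved stays moved. The work goes in short steps, each a Python script; the robot and the scene stay as the last script left them, time stands still between calls to the robot, and variables do not carry over. Pictures are saved under pics/ and viewed, and the job is handed in when it is done.

```bash
ls; mkdir -p pics; python3 - <<'E'
from plant import robot
import cv2
for n in ("scene","top"):
    im=robot.grab_frame(n); cv2.imwrite(f"pics/{n}0.png",im)
    print(n,robot.get_calibration(n))
o=robot.observe();print(o["time"],o["tool_pos"],o["tcp_rot"],o["gripper_width"],robot.tip_reach)
E
```

```text
pics
scene {'vertical_fov': 57.07111565668044, 'cx': 318.75921497378835, 'cy': 197.70288788283915, 'rvec': array([ 1.10345942, -2.10224985,  1.22614172]), 'tvec': array([0.27489975, 0.31703671, 0.56643447])}
top {'vertical_fov': 55.949782324808744, 'cx': 312.8979406053819, 'cy': 197.02359617700205, 'rvec': array([ 2.17955148, -2.19222936,  0.044101  ]), 'tvec': array([-0.05809709,  0.56494504,  1.15423546])}
0.1 [0.15114199 0.58044089 0.30322824] [-1.79936731e+02 -1.28488063e-02  1.65400382e+02] 0.08579120197331944 0.0726
```

View pics/scene0.png

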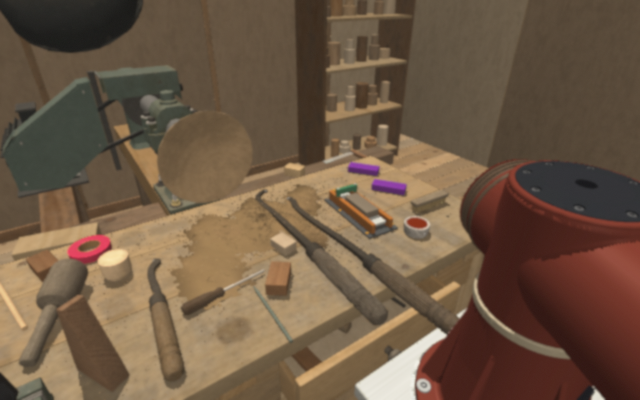

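View pics/top0.png

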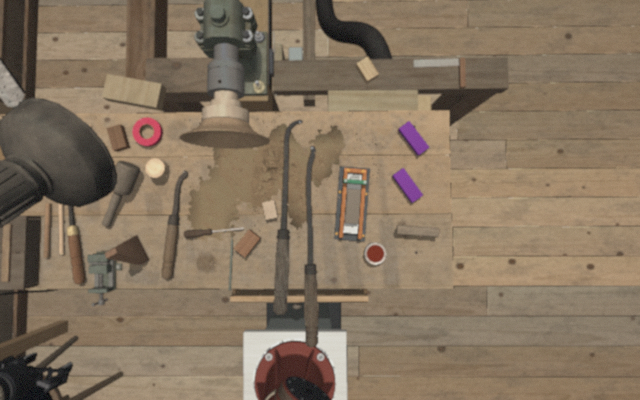

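The top picture shows the holder at (352,205), its green bridge at about (355,177) and the open end towards the robot. Stone candidates are the grey slab in the holder at top (352,208), and the purple slabs at (413,139) and (407,186), which are decoys. The brush at (416,231) and the tin at (375,254) are nearby. I choose the grey slab and crop in on it.

```bash
python3 - <<'E'
import cv2,numpy as np
a=cv2.imread("pics/top0.png")[155:255,310:410]
b=cv2.imread("pics/scene0.png")[170:250,315:415]
cv2.imwrite("pics/c_top.png",cv2.resize(a,(600,600),interpolation=cv2.INTER_CUBIC))
cv2.imwrite("pics/c_scene.png",cv2.resize(b,(750,600),interpolation=cv2.INTER_CUBIC))
E
cat > h.py <<'E'
import numpy as np,cv2,functools
from scipy.optimize import least_squares
CAL={'scene':dict(f=57.07111565668044,cx=318.75921497378835,cy=197.70288788283915,r=[1.10345942,-2.10224985,1.22614172],t=[0.27489975,0.31703671,0.56643447]),
'top':dict(f=55.949782324808744,cx=312.8979406053819,cy=197.02359617700205,r=[2.17955148,-2.19222936,0.044101],t=[-0.05809709,0.56494504,1.15423546])}
def K(c):
    f=200/np.tan(np.radians(c['f']/2)); return np.array([[f,0,c['cx']],[0,f,c['cy']],[0,0,1.]])
def proj(n,P):
    c=CAL[n]; return cv2.projectPoints(np.atleast_2d(np.float64(P)),np.float64(c['r']),np.float64(c['t']),K(c),None)[0][:,0]
def back(n,uv,z):
    c=CAL[n];R=cv2.Rodrigues(np.float64(c['r']))[0];t=np.float64(c['t'])
    d=R.T@np.linalg.solve(K(c),[*uv,1.]);o=-R.T@t
    return o+d*(z-o[2])/d[2]
def h2w(p,P):
    x,y,a=p;c,s=np.cos(a),np.sin(a);P=np.atleast_2d(P)
    return np.c_[x+c*P[:,0]-s*P[:,1],y+s*P[:,0]+c*P[:,1],P[:,2]]
E
python3 -c "
from h import *
for n in CAL: print(n,proj(n,[[0.5,-.15,0],[.151,.58,.3]]))"
```

```text
scene [[ 360.62903199  224.11227042]
 [-124.07403046  439.08712802]]
top [[341.3669923  217.70316745]
 [ 34.99453187 370.29019452]]
```

View pics/c_top.png

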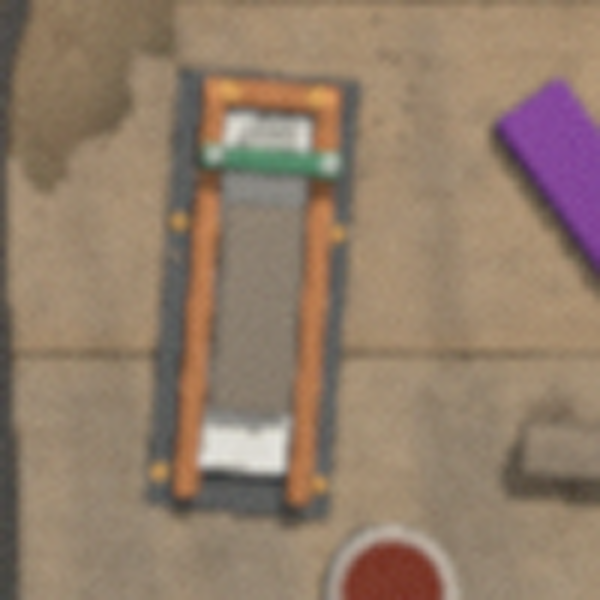

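View pics/c_scene.png

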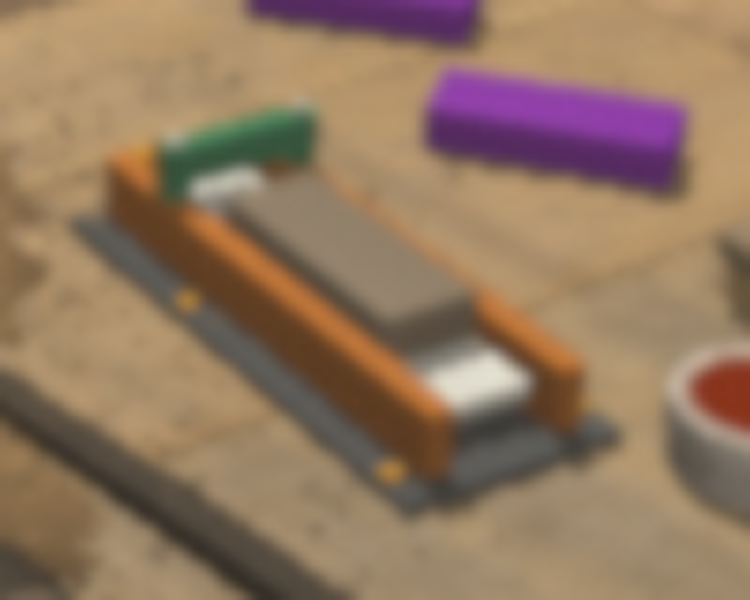

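```bash
cat > fit.py <<'E'
from h import *
T=lambda X,Y:(310+(X+.5)/6-.5,155+(Y+.5)/6-.5)
S=lambda X,Y:(315+(X+.5)/7.5-.5,170+(Y+.5)/7.5-.5)
zb=.004
obs=[('top',T(182,70),(.115,.048,zb)),('top',T(358,80),(.115,-.048,zb)),('top',T(325,519),(-.115,-.048,zb)),('top',T(147,502),(-.115,.048,zb)),
('top',T(203,158),(.066,.035,.06)),('top',T(341,166),(.066,-.035,.06)),
('scene',S(75,222),(.115,.048,zb)),('scene',S(412,515),(-.115,.048,zb)),('scene',S(620,435),(-.115,-.048,zb)),
('scene',S(162,148),(.06,.035,.06)),('scene',S(316,107),(.072,-.035,.06)),('scene',S(168,197),(.06,.035,.04))]
def res(p,sel=None):
    return np.concatenate([proj(n,h2w(p,P))[0]-uv for n,uv,P in obs if sel in(None,n)])
p0=[.5,-.17,-.08]
for s in('top','scene',None):
    r=least_squares(res,p0,args=(s,));print(s,r.x[:2],np.degrees(r.x[2]));print(res(r.x,s).reshape(-1,2).round(2).tolist())
p=r.x; np.save('p.npy',p)
def w2h(P): c,s=np.cos(p[2]),np.sin(p[2]); d=P[:2]-p[:2]; return np.array([c*d[0]+s*d[1],-s*d[0]+c*d[1]])*1000
for uv in(T(213,410),T(296,420),T(222,203),T(305,207)): print('stone top',w2h(back('top',uv,.044)))
for uv in(S(228,190),S(312,172),S(390,330),S(473,290)): print('stone sc',w2h(back('scene',uv,.044)))
# overlay
for n in CAL:
    im=cv2.imread(f'pics/{n}0.png'); k=6
    x0,y0=(310,155) if n=='top' else (315,165); im=cv2.resize(im[y0:y0+100,x0:x0+100],None,fx=k,fy=k,interpolation=cv2.INTER_CUBIC)
    def poly(P,c):
        q=((proj(n,h2w(p,np.array(P)))-[x0,y0]+.5)*k-.5).round().astype(int); cv2.polylines(im,[q],True,c,1)
    poly([(a*.115,b*.048,zb) for a,b in((1,1),(1,-1),(-1,-1),(-1,1))],(255,255,0))
    poly([(a,b,.06) for a,b in((.06,.035),(.072,.035),(.072,-.035),(.06,-.035))],(0,0,255))
    for s in(1,-1): poly([(a,s*b,.034) for a,b in((-.115,.02275),(.095,.02275),(.095,.03475),(-.115,.03475))],(255,0,255))
    cv2.imwrite(f'pics/ov_{n}.png',im)
E
python3 fit.py
```

```text
top [ 0.54399406 -0.18245958] -4.9672919645344065
[[-0.69, -0.33], [0.47, 0.41], [0.57, 0.57], [-0.57, 0.86], [-0.1, -1.0], [0.3, -0.47]]
scene [ 0.54291901 -0.17865172] -5.584452836108243
[[-0.87, 0.01], [-0.78, 0.4], [1.07, 0.72], [1.31, 0.09], [-1.11, -1.57], [0.31, -0.29]]
None [ 0.54416416 -0.18097352] -5.290478278685294
[[-0.95, -0.45], [0.2, 0.46], [-0.13, 0.59], [-1.25, 0.7], [-0.47, -1.11], [-0.08, -0.45], [-0.61, -0.29], [-0.17, -0.16], [1.47, 0.12], [1.63, -0.25], [-0.91, -1.93], [0.64, -0.64]]
stone top [-61.7507344   16.95892741]
stone top [-63.11935016 -24.90186079]
stone top [42.55339081 21.00186469]
stone top [ 44.11863281 -20.82987982]
stone sc [45.2081108  19.63638971]
stone sc [ 41.42518281 -16.36530276]
stone sc [-66.65330308  24.93876824]
stone sc [-59.15410389 -16.8470541 ]
```

View pics/ov_top.png

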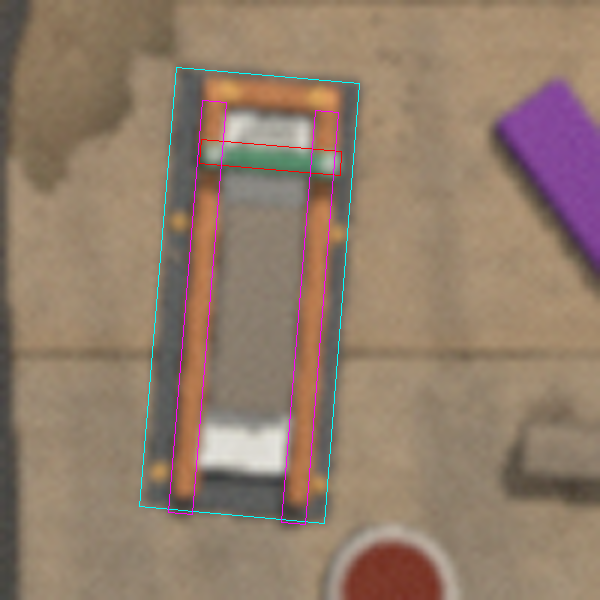

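View pics/ov_scene.png

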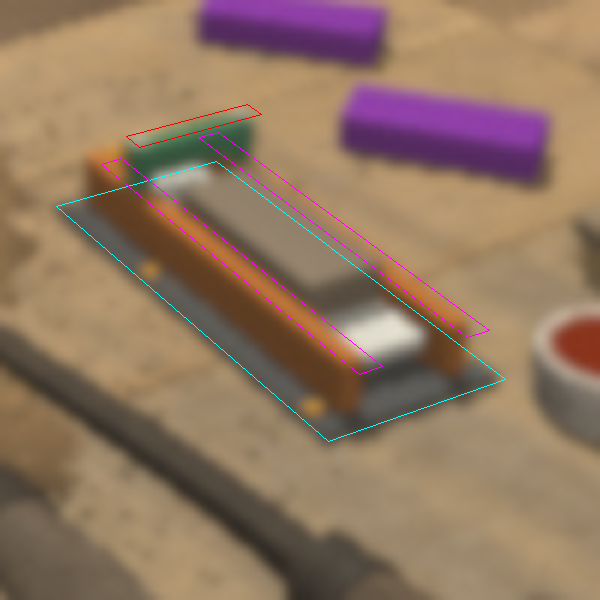

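The overlays agree with the holder to about 1–2 px. I trust the top camera more, which gives the holder at about (0.544, -0.182) with yaw about -5°. The stone spans holder x = -62 to 43, which is 105 mm, so that checks. Its nose is 17 mm short of the bridge. Next I retract clear of the lamp, sweep joint 1 and come down over the stone with closed fingers.

```bash
cat > mv.py <<'E'
from h import *
p=np.array([.5440,-.1820,np.radians(-5.0)])
YAW=np.degrees(p[2])
E
python3 - <<'E'
from plant import robot
from mv import *
w=h2w(p,[-.030,0,.10])[0]; tgt=[*w[:2],.10+.0726]
print(tgt,[None if (a:=robot.ik(tgt,[180,0,y])) is None else np.round(a,1) for y in(YAW,YAW+180,YAW-180)])
e=h2w(p,[.022,0,.036])[0]; print([None if (a:=robot.ik([*e[:2],.036+.0726],[180,0,y])) is None else np.round(a,1) for y in(YAW,YAW+180)])
o=robot.observe(); az=np.arctan2(o['tool_pos'][1],o['tool_pos'][0])
robot.set_gripper(0)
robot.line_to([.42*np.cos(az),.42*np.sin(az),.30],vel=.3)
o=robot.observe();print(o['time'],o['q'].round(1) if hasattr(o['q'],'round') else o['q'],o['tool_pos'],o['gripper_width'],o['ft_force'])
E
```

```text
[np.float64(0.5141141590572477), np.float64(-0.17938532771757026), 0.1726] [array([-33. ,  -2.7, -16.9,  75.8,   0. , 152. ]), array([-33. ,  -2.7, -16.9,  75.8,   0. , -28. ]), array([-33. ,  -2.7, -16.9,  75.8,   0. , -28. ])]
[array([-30.6,   8.5, -12.2,  69.3,   0. , 154.4]), array([-30.6,   8.5, -12.2,  69.3,   0. , -25.6])]
1.675 [ 57.4 -26.1 -23.5  92.5   0.   72.1] [0.1062119  0.4071293  0.30024486] 7.744493064219513e-05 [ 0.41109722 -0.06662576 -0.40610849]
```

```bash
python3 - <<'E'
from plant import robot
from mv import *
q=list(robot.observe()['q']); q[0]=-33; q[5]=-28
robot.goto_joints(q)
o=robot.observe();print(o['time'],o['tool_pos'],o['tcp_rot'],o['ft_force'])
w=h2w(p,[-.030,0,.075])[0]
robot.move_pose([*w[:2],.075+.0726],[180,0,YAW+180])
o=robot.observe();print(o['time'],o['tool_pos'],w,o['tcp_rot'],o['ft_force'])
for n in("scene","top"): cv2.imwrite(f"pics/{n}1.png",robot.grab_frame(n))
a=cv2.imread("pics/top1.png")[155:255,310:410];b=cv2.imread("pics/scene1.png")[150:250,315:415]
cv2.imwrite("pics/c1.png",np.hstack([cv2.resize(i,(400,400),interpolation=cv2.INTER_CUBIC) for i in(a,b)]))
E
```

```text
3.8167 [ 0.40648981 -0.10872684  0.30023929] [-1.79977187e+02  7.18305301e-02  1.75051068e+02] [-0.62400167  0.18696234  0.15831642]
4.6333 [ 0.51422853 -0.17894039  0.14868453] [ 0.51411416 -0.17938533  0.075     ] [-1.79989523e+02  2.73301623e-02  1.75040680e+02] [-0.06271303  0.09120553  0.34587045]
```

View pics/c1.png

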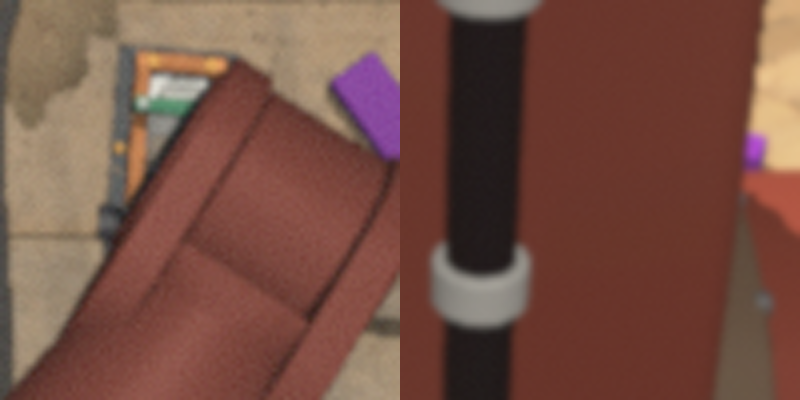

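The arm hides the holder in both views, so contact height will serve as the check: the tip should meet the stone at about 44 mm.

```bash
python3 - <<'E'
from plant import robot
from mv import *
R=.0726
o=robot.observe();f0=np.array(o['ft_force']);np.save('f0.npy',f0)
xy=h2w(p,[-.030,0,0])[0][:2]
robot.line_to([*xy,.052+R],vel=.1)
robot.pause(.1);f0=np.array(robot.observe()['ft_force']);np.save('f0.npy',f0)
g=robot.line_to([*xy,.038+R],vel=.02,guard=4)
o=robot.observe();z=o['tool_pos'][2]
print(g,o['time'],o['tool_pos']-np.array([0,0,R]),np.array(o['ft_force'])-f0,f0)
E
```

```text
True 5.725 [ 0.51418131 -0.1794495   0.04262904] [-0.82544663 -0.39065283  5.31537015] [0.67229906 0.48148849 0.30336441]
```

```bash
python3 - <<'E'
from plant import robot
from mv import *
R=.0726;f0=np.load('f0.npy')
xy=h2w(p,[-.030,0,0])[0][:2]
z=robot.observe()['tool_pos'][2]-.003
for i in range(16):
    robot.line_to([*xy,z],vel=.03);robot.pause(.05)
    o=robot.observe();f=np.array(o['ft_force'])-f0
    print(round(o['time'],2),round((z-R)*1000,2),((o['tool_pos'][2]-R)*1000).round(2),f.round(1))
    if f[2]>16.5: break
    z-=.0015 if f[2]<11 else .0005
np.save('z.npy',z)
E
```

```text
6.03 39.63 40.54 [-2.  -0.   8.3]
6.33 38.13 39.28 [-3.   1.   9.1]
6.62 36.63 37.97 [-3.8  0.1 11.4]
6.92 36.13 37.58 [-3.3  0.3 11.7]
7.22 35.63 37.11 [-3.1 -0.1 11.2]
7.53 35.13 36.64 [-3.7  0.9 13.5]
7.83 34.63 36.22 [-4.   0.9 13.3]
8.12 34.13 36.0 [-4.   1.7 15.5]
8.43 33.63 35.95 [-5.5  2.7 18.9]
```

Contact came at about 44 mm. The bed bottomed with the tip at 36 mm, 8 mm down, under 19 N. Now I slide, regulating the force as I go.

```bash
python3 - <<'E'
from plant import robot
from mv import *
R=.0726;f0=np.load('f0.npy');z=float(np.load('z.npy'))
c,s=np.cos(p[2]),np.sin(p[2])
x=-.030
while x<.0145:
    x+=.005
    w=h2w(p,[x,0,0])[0]
    robot.line_to([*w[:2],z],vel=.04)
    o=robot.observe();f=np.array(o['ft_force'])-f0
    t=np.array(o['tool_pos']);d=t[:2]-p[:2]
    fh=[c*f[0]+s*f[1],-s*f[0]+c*f[1],f[2]]
    print(round(o['time'],2),'cmd',round(x*1000,1),'x,y,z',(np.array([c*d[0]+s*d[1],-s*d[0]+c*d[1],t[2]-R])*1000).round(1),'F',np.round(fh,1))
    if f[2]<16: z-=.0005
    if f[2]>20.5: z+=.0005
    if fh[0]<-11: break
    np.save('z.npy',z);np.save('x.npy',x)
E
```

```text
8.7 cmd -25.0 x,y,z [-23.7  -0.7  36. ] F [-3.3  0.8 16.6]
8.97 cmd -20.0 x,y,z [-18.6  -0.8  36. ] F [-2.9 -0.8 15.8]
9.25 cmd -15.0 x,y,z [-13.4  -1.   36. ] F [-3.2 -0.8 18.6]
9.53 cmd -10.0 x,y,z [-8.4 -1.  36. ] F [-3.3 -0.4 19.4]
9.8 cmd -5.0 x,y,z [-3.4 -0.9 36. ] F [-2.6  0.1 18.7]
10.07 cmd 0.0 x,y,z [ 1.6 -1.  36. ] F [-3.6 -0.8 18.7]
10.35 cmd 5.0 x,y,z [ 6.2 -0.9 36. ] F [-5.3 -0.8 20. ]
10.62 cmd 10.0 x,y,z [11.3 -0.9 36. ] F [-5.1 -1.5 19. ]
10.9 cmd 15.0 x,y,z [16.3 -0.9 35.9] F [-4.2 -0.4 19.3]
```

```bash
python3 - <<'E'
from plant import robot
from mv import *
R=.0726;f0=np.load('f0.npy');z=float(np.load('z.npy'));x=float(np.load('x.npy'))
c,s=np.cos(p[2]),np.sin(p[2])
while x<.032:
    x+=.001
    w=h2w(p,[x,0,0])[0]
    robot.line_to([*w[:2],z],vel=.02)
    o=robot.observe();f=np.array(o['ft_force'])-f0
    t=np.array(o['tool_pos']);d=t[:2]-p[:2]
    fh=[c*f[0]+s*f[1],-s*f[0]+c*f[1],f[2]]
    print(round(o['time'],2),'cmd',round(x*1000,1),'x,y,z',(np.array([c*d[0]+s*d[1],-s*d[0]+c*d[1],t[2]-R])*1000).round(1),'F',np.round(fh,1))
    if f[2]<16: z-=.0005
    if f[2]>20.5: z+=.0005
    np.save('z.npy',z);np.save('x.npy',x)
    if fh[0]<-9.5: break
E
```

```text
11.15 cmd 16.0 x,y,z [17.  -0.9 35.9] F [-6.2  0.3 21.6]
11.4 cmd 17.0 x,y,z [17.7 -0.8 36. ] F [-6.6 -0.8 17.8]
11.65 cmd 18.0 x,y,z [18.7 -0.7 35.9] F [-5.9 -0.4 18.8]
11.9 cmd 19.0 x,y,z [19.7 -0.7 36. ] F [-7.2 -0.4 18.4]
12.15 cmd 20.0 x,y,z [20.5 -0.7 36. ] F [-7.3 -0.9 19. ]
12.4 cmd 21.0 x,y,z [20.7 -0.7 35.9] F [-11.9  -0.7  23. ]
```

```bash
python3 - <<'E'
from plant import robot
from mv import *
R=.0726;f0=np.load('f0.npy');z=float(np.load('z.npy'));x=float(np.load('x.npy'))
c,s=np.cos(p[2]),np.sin(p[2])
def rep(l):
    o=robot.observe();f=np.array(o['ft_force'])-f0
    t=np.array(o['tool_pos']);d=t[:2]-p[:2]
    fh=[c*f[0]+s*f[1],-s*f[0]+c*f[1],f[2]]
    print(l,round(o['time'],2),(np.array([c*d[0]+s*d[1],-s*d[0]+c*d[1],t[2]-R])*1000).round(1),'F',np.round(fh,1))
for k in range(2):
    x+=.001
    robot.line_to([*h2w(p,[x,0,0])[0][:2],z],vel=.02);robot.pause(.1);rep('push')
# relax downwards force straight up, slowly first
robot.line_to([*h2w(p,[x,0,0])[0][:2],.046+R],vel=.03);rep('up')
robot.line_to([*h2w(p,[x-.003,0,0])[0][:2],.16+R],vel=.15);rep('clear')
q=list(robot.observe()['q']);q2=q.copy();q2[0]-=50;robot.goto_joints(q2)
rep('side')
for n in("scene","top"): cv2.imwrite(f"pics/{n}2.png",robot.grab_frame(n))
a=cv2.imread("pics/top2.png")[155:255,310:410];b=cv2.imread("pics/scene2.png")[150:250,315:415]
cv2.imwrite("pics/c2.png",np.hstack([cv2.resize(i,(400,400),interpolation=cv2.INTER_CUBIC) for i in(a,b)]))
E
```

```text
push 12.75 [21.7 -0.7 35.9] F [-11.6  -0.6  18.4]
push 13.1 [22.6 -0.6 36. ] F [-11.   -1.5  18.7]
up 13.64 [22.9  0.2 45.6] F [-0.7 -0.1  0.3]
clear 14.55 [ 19.6   0.2 158.8] F [-0.8 -0.5 -0.2]
side 16.37 [-288.2 -393.9  158.7] F [ 0.  -0.3 -0.5]
```

View pics/c2.png

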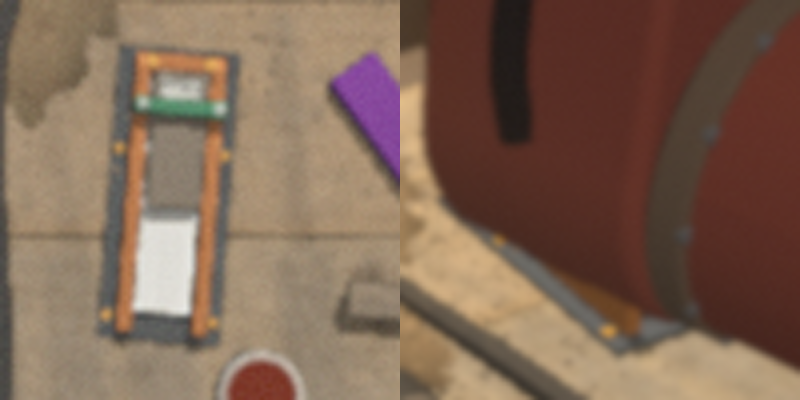

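```bash
python3 - <<'E'
from mv import *
a=cv2.imread("pics/top2.png")
x0,y0,k=330,160,10
im=cv2.resize(a[y0:y0+60,x0:x0+45],None,fx=k,fy=k,interpolation=cv2.INTER_CUBIC)
for xx,col in((-.010,(0,0,255)),(-.013,(255,0,0)),(-.016,(0,255,255))):
    q=((proj('top',h2w(p,[[xx,-.021,.040],[xx,.021,.040]]))-[x0,y0]+.5)*k-.5).round().astype(int)
    cv2.polylines(im,[q],False,col,1)
cv2.imwrite("pics/c3.png",im)
# column-wise profile along the channel in holder frame: gray level
for n,f,z in(("after","top2",.040),("before","top0",.044)):
    g=cv2.cvtColor(cv2.imread(f"pics/{f}.png"),cv2.COLOR_BGR2GRAY).astype(np.float32)
    xs=np.arange(-.08,.115,.003 if 0 else .0025)
    pr=[]
    for x in xs:
        uv=proj('top',h2w(p,[[x,y,z] for y in np.linspace(-.01,.01,9)])).astype(np.float32)
        pr.append(cv2.remap(g,uv[:,0][None],uv[:,1][None],cv2.INTER_LINEAR).mean())
    print(n,[(round(x*1000,1),int(v)) for x,v in zip(xs,pr)])
E
```

```text
after [(np.float64(-80.0), 221), (np.float64(-77.5), 221), (np.float64(-75.0), 221), (np.float64(-72.5), 221), (np.float64(-70.0), 220), (np.float64(-67.5), 221), (np.float64(-65.0), 221), (np.float64(-62.5), 220), (np.float64(-60.0), 221), (np.float64(-57.5), 221), (np.float64(-55.0), 221), (np.float64(-52.5), 220), (np.float64(-50.0), 220), (np.float64(-47.5), 220), (np.float64(-45.0), 219), (np.float64(-42.5), 220), (np.float64(-40.0), 220), (np.float64(-37.5), 220), (np.float64(-35.0), 220), (np.float64(-32.5), 221), (np.float64(-30.0), 221), (np.float64(-27.5), 221), (np.float64(-25.0), 220), (np.float64(-22.5), 204), (np.float64(-20.0), 176), (np.float64(-17.5), 146), (np.float64(-15.0), 132), (np.float64(-12.5), 120), (np.float64(-10.0), 115), (np.float64(-7.5), 118), (np.float64(-5.0), 125), (np.float64(-2.5), 128), (np.float64(0.0), 128), (np.float64(2.5), 128), (np.float64(5.0), 127), (np.float64(7.5), 127), (np.float64(10.0), 127), (np.float64(12.5), 128), (np.float64(15.0), 128), (np.float64(17.5), 128), (np.float64(20.0), 128), (np.float64(22.5), 128), (np.float64(25.0),
[... 2173 characters left out ...]
loat64(45.0), 127), (np.float64(47.5), 132), (np.float64(50.0), 135), (np.float64(52.5), 136), (np.float64(55.0), 131), (np.float64(57.5), 119), (np.float64(60.0), 109), (np.float64(62.5), 109), (np.float64(65.0), 115), (np.float64(67.5), 122), (np.float64(70.0), 132), (np.float64(72.5), 152), (np.float64(75.0), 169), (np.float64(77.5), 173), (np.float64(80.0), 168), (np.float64(82.5), 170), (np.float64(85.0), 166), (np.float64(87.5), 141), (np.float64(90.0), 114), (np.float64(92.5), 101), (np.float64(95.0), 114), (np.float64(97.5), 131), (np.float64(100.0), 137), (np.float64(102.5), 135), (np.float64(105.0), 127), (np.float64(107.5), 118), (np.float64(110.0), 120), (np.float64(112.5), 135)]
```

View pics/c3.png

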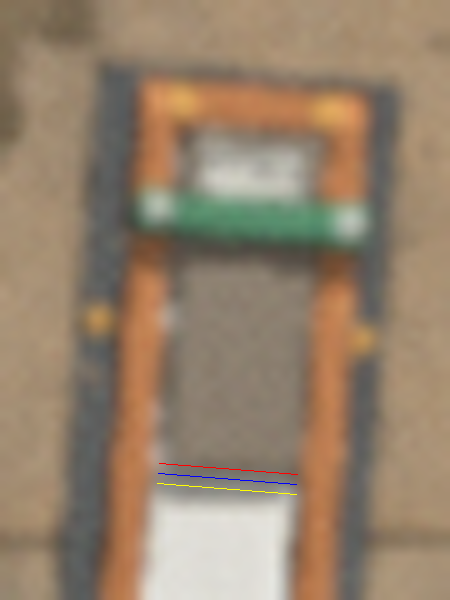

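The rear edge sits at about x = -8 to -10 mm (crop row ~465), and grey stone fills the gap behind the leaf tip. That fits home to within about 2 mm. The last 2 mm of push could be slip at the stop or real travel, so I push again with a firmer press and compare the pictures.

```bash
python3 - <<'E'
from plant import robot
from mv import *
R=.0726
c,s=np.cos(p[2]),np.sin(p[2])
def rep(l):
    o=robot.observe();f=np.array(o['ft_force'])-f0
    t=np.array(o['tool_pos']);d=t[:2]-p[:2]
    fh=np.array([c*f[0]+s*f[1],-s*f[0]+c*f[1],f[2]])
    print(l,round(o['time'],2),(np.array([c*d[0]+s*d[1],-s*d[0]+c*d[1],t[2]-R])*1000).round(1),'F',fh.round(1)); return fh
X=lambda x:h2w(p,[x,0,0])[0][:2]
q=list(robot.observe()['q']);q[0]+=50;robot.goto_joints(q)
robot.line_to([*X(.012),.045+R],vel=.15);robot.pause(.05)
f0=np.array(robot.observe()['ft_force'])
robot.line_to([*X(.012),.0345+R],vel=.03);z=.0335+R
for i in range(8):
    robot.line_to([*X(.012),z],vel=.03); f=rep('press')
    if f[2]>24: break
    z-=.0007
x=.012
for i in range(7):
    x+=.001;robot.line_to([*X(x),z],vel=.02); f=rep('push')
    if f[0]<-15: break
robot.line_to([*X(x),.046+R],vel=.04);rep('up')
robot.line_to([*X(x-.003),.16+R],vel=.2)
q=list(robot.observe()['q']);q[0]-=75;q[1]-=15;robot.goto_joints(q);rep('side')
for n in("scene","top"): cv2.imwrite(f"pics/{n}3.png",robot.grab_frame(n))
a=cv2.imread("pics/top3.png")[155:255,310:410];b=cv2.imread("pics/scene3.png")[150:250,315:415]
cv2.imwrite("pics/c4.png",np.hstack([cv2.resize(i,(400,400),interpolation=cv2.INTER_CUBIC) for i in(a,b)]))
for f in("top2","top3"):
    g=cv2.cvtColor(cv2.imread(f"pics/{f}.png"),cv2.COLOR_BGR2GRAY).astype(np.float32)
    xs=np.arange(-.03,0,.0025);pr=[]
    for x in xs:
        uv=proj('top',h2w(p,[[x,y,.04] for y in np.linspace(-.01,.01,9)])).astype(np.float32)
        pr.append(int(cv2.remap(g,uv[:,0][None],uv[:,1][None],cv2.INTER_LINEAR).mean()))
    print(f,pr)
E
```

```text
press 20.0 [12.9 -0.4 36. ] F [-4.4  1.2 18.8]
press 20.25 [12.9 -0.4 35.9] F [-8.   2.4 25.6]
push 20.5 [13.1 -0.4 35.9] F [-13.9   1.9  28.7]
push 20.75 [13.3 -0.4 35.8] F [-20.    3.3  32.9]
up 21.23 [14.   0.1 45.6] F [0.6 0.5 0.5]
side 24.55 [-538.7 -447.3  308. ] F [ 1.1 -1.4  0.4]
top2 [221, 221, 220, 204, 176, 146, 132, 120, 115, 118, 125, 128]
top3 [220, 221, 219, 202, 174, 145, 132, 120, 115, 118, 125, 127]
```

View pics/c4.png

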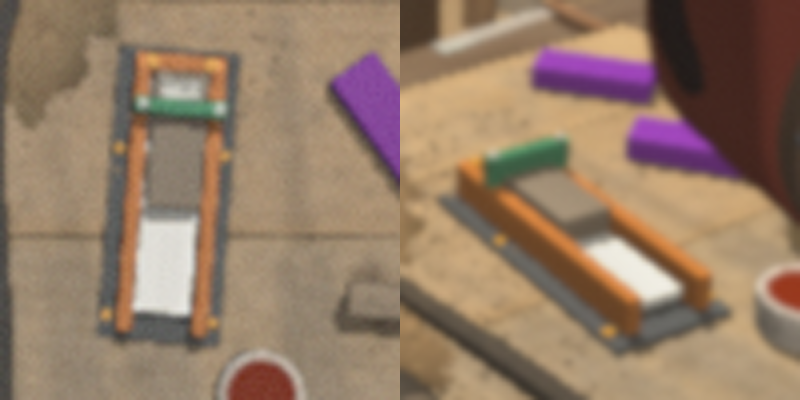

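The stone took a 20 N forward push under a 33 N press and did not move (0.2 mm at most in the picture), so it is hard against the stop. In both views it lies flat under the bridge with its rear half bare, and the tin, brush and purple slabs look untouched. The robot is clear.

```bash
python3 - <<'E'
from plant import robot
robot.job_done();print(robot.observe()['time'])
E
```

```text
the job is handed in; nothing more can be done
the job is handed in; nothing more can be done
```

The whetstone is in its holder, under the bridge and leaf spring and against the end stop. I handed the job in at about 24.6 s of the 35 s allowed.

**What I did:** With closed fingertips on the bare top I pressed the bed fully down (8 mm, about 19 N). I slid the stone about 50 mm until the sliding force jumped. Then I lifted off and moved the arm clear. I retracted the arm before swinging it across, to stay clear of the lamp.

**Checks on seating:**
- **Second push:** The last 2 mm of the first push could have been fingertip slip or real travel. I pressed again at up to 33 N, above the suggested 15 to 20 N, and pushed forward at 20 N. The stone did not move measurably (0.2 mm at most in the pictures).
- **Rear edge:** It lies at about -8 to -10 mm in the top picture; home is -10 mm. My holder fit is only good to 1–2 mm, and the scene and top cameras disagreed by up to 4 mm in y. I relied on the top camera and the contact forces.
- **Surroundings:** The tin, the brush and the purple slabs look unmoved in the crops I viewed. I did not check the other bench items or the lamp after the job.

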